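# Tip a plaster press mould onto its board and seat it at the stop

## Robot

A 6-joint arm with a two-finger parallel gripper is mounted at the origin on a cart in front of the work surface, level with it; the furniture and walls round the work are solid. World frame = base frame: x ahead of the robot, y to its left, z up, the work surface at z = 0. Lengths are in mm, angles in rad, forces in N, time in s.
With the tool pointing down it reaches from about 400 to 925 mm from the base axis. Payload 3.4 kg.
Tool frame: the origin (TCP) lies at the very end of the fingers, on their centre line; the grasp point (between the pads) lies 19 mm behind it (ctrl.grip_point_offset is the distance from the TCP to the grasp point, in mm); z points along the fingers, y is the line along which they close (so a half turn about z gives the same grasp; the last joint's range is limited). The gripper opens to 85 mm and grips with 20 to 120 N. Pads are 22 mm wide; open, the fingers measure 114 mm over their backs; the gripper's body (76 mm by 85 mm) begins 54 mm behind the grasp point. The pads swing forward as they close: fully open they stand 13 mm farther back than shut.
Start: joints at [-1.401, 0.307, 1.506, -0, 1.328, -0.073], TCP at [138.775, -558.008, 231.305] pointing down, gripper open.
Joint ranges: [-3.12, 3.12], [-1.05, 2.28], [0.14, 2.33], [-1.42, 4.57], [0.1, 2.73], [-2.68, 2.68]. Speed limits (rad/s): [2.57, 2.57, 3.14, 3.14, 3.14, 3.14].

## Interface

Orientations are given as a rotation vector (axis times angle).
In Python, from station import ctrl gives the robot as it stands. The module is installed in compiled form; this text tells all that it offers.
- The arm moves only by the tool step_arm, never from a script. Its argument "series" is a list that holds one entry, the list of rows, each a list of 5 numbers: the finger opening in mm, from 0 to 85.4, then the shift along the tool's x, y, z in mm, then the turn about the tool's z in degrees. A call has 1 to 20 rows; each row shifts and turns the commanded pose from where the row before left it, along the tool's axes as they then stand; what a row does not reach is not made up. A row lasts 1/12 s, in which the tool goes at most 41.7 mm and 7.16 degrees, less where a joint would pass 70% of its speed; a pose out of reach is approached as far as the arm can. A call with a gripper value outside its range is refused whole. The fingers move at their own pace and stop on an object; "grip_force" is the grip in N (left out, the last holds). Time passes only in rows, so rows that do not move let the fingers close. It gives the time, the measured TCP pose, the force, the opening and the grip force at its end, in the units of the state.
- ctrl.state(): the state, without advancing time (a new reading comes with each control period).
- ctrl.get_image(name): name is "scene" or "top" or "wrist"; returns a dict with "frame" (384x512x3 uint8, blue, green, red), "camera_matrix" (3x3 intrinsics, pixels), "dist" ([k1, k2, p1, p2, k3] as OpenCV has them; the pictures are not rectified), "pose" (4x4, takes a point from camera to world coordinates). Camera axes: x right, y down, z forward; pixel columns grow to the right and rows downward; lengths in mm; the calibration is good to about 2 mm. A picture is of the moment at which its call begins. There is no depth.
- ctrl.job_done(): hands the job in; it is judged then, once.
Trained networks look in a picture, given as the dict that the camera call returned (one of the last four; its "shot" number tells which), for a name from the list of things; names that differ only in an ending like _2 or _b are one class to them, and where a whole thing is asked for, a point or a joint stands for the part that bears it (a point fixed in the world has none). Each returns a list of dicts, best first, with "p" (0 to 1); they miss things now and then, are a little off and sometimes report something else, mostly with a low value. They report only what shows in the picture. A call takes as long as a camera call.
- ctrl.recognise(picture, thing): "extent" ([left, top, width, height] in pixels, round what is visible of it).
- ctrl.trace(picture, thing): "pixels" (384x512 bool, what is visible of it) and "extent" ([left, top, width, height] in pixels, round what is visible of it).
- ctrl.landmark_of(picture, thing): "point" ([row, column] in pixels: a listed point, or the origin of a listed thing).
The state is a dict: "clock": time; "joint_pos": joint angles; "dq": joint speeds; "tau": joint torques, N m; "position": TCP position; "tool_rot": TCP orientation; "ft_force": force on the tool from outside, world axes, zero at the start; "ft_torque": the same for the moment, N m; "grip_width": finger opening in mm; "grasp_force": force on a finger pad.
Only numpy, scipy, OpenCV 4.12 (cv2) and the standard library are available. Lean on these libraries where they do the work, as an engineer would, in place of code of your own. Each camera call takes 0.05 s, during which the arm holds its last target. There are 200 camera calls.

## Task

Push the standing plaster press mould over so that it falls onto the green felt of the press board and lies flat with its carved flower side up. Then push it along the felt until its end sits flush against the dark wooden stop, still on the felt, and take the hand away. Only push it, never pick it up, and leave everything else on the table where it is.

Things in the scene. Friction and masses are not known exactly. Their poses are not given: they have to be found in the camera images.
- mould: White plaster slab, 28 mm thick (own x), 100 wide (y), 130 tall (z), 0.3 to 0.65 kg, edges slightly rounded. It starts standing upright on its 28 x 100 mm foot on the press board, 12 mm above the table. Origin: centre of the foot. Its -x face carries a terracotta flower in a frame; its plain +x face looks toward felt and stop.
- mould_center (a point): Centre of the mould's volume, 65 mm above its foot when it stands. Pushed low the mould may slide; pushed along its +x over 90 mm above its foot it tips about its front foot edge and falls by itself once its top has moved about 30 mm, slipping little, with its +z end then toward the stop.
- mould_face (a point): Centre of the mould's flower face: 65 mm up from its foot, 14 mm from its middle toward its own -x. When the mould lies with the flower up this point is 40 mm above the table.
- mould_head (a point): Centre of the mould's top end face, 130 mm above its foot along its own z; this end must come to rest against the stop. Sliding the fallen mould along the felt takes about 2 to 8 N; it stops dead at the stop.
- press_board: Fixed plywood board, 300 mm long (own x), 170 wide (y), 12 thick, flat on the table. Origin: centre of its underside. Green felt, level with its top, covers x from -95 to +128 mm and y within 75 mm of the middle. The mould stands near the -x end and after its fall is roughly 40 to 75 mm short of the stop at the +x end.
- stop_face (a point): Middle of the face of the fixed dark wooden stop, at board x = +128 mm, 21 mm above the table; the face looks along the board's -x. The stop is 150 mm wide, 16 mm thick and rises 18 mm above the board's top. Axes as the board's.
- silica_bottle: White screw-cap bottle with a blue label, 61 mm across and 156 mm tall, standing at the far side of the board. Origin: centre of its underside. Leave alone.
- slip_pot: Small white pot, 67 mm across and 34 mm tall, at the far side of the board. Origin: centre of its underside. Leave alone.
- water_pot: Speckled glazed pot, 68 mm across and 63 mm tall, at the far side of the board. Origin: centre of its underside. Leave alone.
- clay_skull: Small clay skull, 83 x 56 x 59 mm, to the left of the board. Origin: centre of its underside. Leave alone.
- slip_bottle: White squeeze bottle with red nozzle, 41 mm across and 112 mm tall, on top of the green chest of drawers (161 mm tall) near the right front. Origin: centre of its underside. Leave alone.
- masking_tape: Roll of masking tape lying flat, 96 mm across and 25 mm tall, on top of the green chest of drawers. Origin: centre of its underside. Leave alone.
- desk_lamp: Fixed black gooseneck desk lamp to the left of the board, 340 mm tall: a fixed obstacle; pass above it or keep away. Origin: underside of the lamp.

How it is judged (in metres and radians):
On the way:
1. the mould has fallen onto the green felt and lies flat, flower side up (angle between mould's own z axis and vertical between 1.5 and 1.64 rad and height (world z) of mould_face between 0.037 and 0.043 m and x of mould_center in the frame of press_board above -0.032 m and y of mould_center in the frame of press_board between -0.027 and 0.027 m), for 0.2 s.
At the end, for the whole second after the job is handed in: The mould lies flat on the felt with its flower side up, its head end within 4 mm of the stop's face and square to it within 0.06 rad, its middle within 27 mm of the board's midline, at rest (angle between mould's own z axis and vertical between 1.53 and 1.61 rad and height (world z) of mould_face between 0.037 and 0.043 m and x of mould_head in the frame of stop_face between -0.004 and 0.004 m and y of mould_head in the frame of stop_face between -0.027 and 0.027 m and angle between the z axis of mould and the x axis of press_board, either way round below 0.06 rad and linear speed of mould below 0.01 m/s); the robot touches nothing.
It fails at once if the mould is lifted off the board while it stands or tips (height (world z) of mould_center above 0.095 m).
It fails at once if the mould is lifted after it has fallen (height (world z) of mould_center above 0.042 m and angle between mould's own z axis and vertical above 1.4 rad).
It fails at once if another thing on the table was disturbed (moved over 20 mm) (distance of any of silica_bottle, slip_pot, water_pot, clay_skull, slip_bottle, masking_tape from where it was at the start of the episode above 0.02 m).
It also fails if it takes over 51 s, if anything falls off the work surface, if the arm or the gripper's body presses on something with over 40 N, if the wrist force passes 120 N, or if a joint passes its speed limit or range.

## Working session

There is one attempt and no reset: what is moved stays moved. The work goes in short steps, Python scripts to look and compute and a tool call to move; the robot and the scene stay as the last step left them, time stands still between calls to the robot, and variables do not carry over. Pictures are saved under pics/ and viewed, at most 10 in all, crops included, and the job is handed in when it is done.

Besides the shell and the picture viewer there is one more tool, called as name(argument=value, ...) on one line, values as JSON. step_arm: Moves the arm, as the interface text tells. Its arguments: {"type":"object","properties":{"series":{"type":"array"},"grip_force":{"type":"number"}},"required":["series"]}

```bash
mkdir -p pics
cat > h.py <<'E'
import numpy as np, cv2
from station import ctrl
def ray(im,uv):
    p=cv2.undistortPoints(np.array([[uv]],float),np.array(im['camera_matrix']),np.array(im['dist']))[0,0]
    T=np.array(im['pose']); return T[:3,3],T[:3,:3]@np.array([p[0],p[1],1])
def at_z(im,uv,z):
    o,d=ray(im,uv); return o+d*(z-o[2])/d[2]
def proj(im,P):
    T=np.linalg.inv(np.array(im['pose'])); r,_=cv2.Rodrigues(T[:3,:3])
    return cv2.projectPoints(np.array(P,float).reshape(-1,3),r,T[:3,3],np.array(im['camera_matrix']),np.array(im['dist']))[0][:,0]
def tri(obs):
    A=np.zeros((3,3));b=np.zeros(3)
    for im,uv in obs:
        o,d=ray(im,uv);d=d/np.linalg.norm(d);M=np.eye(3)-np.outer(d,d);A+=M;b+=M@o
    return np.linalg.solve(A,b)
E
python3 - <<'E'
from h import *
np.set_printoptions(precision=1,suppress=True)
ims={n:ctrl.get_image(n) for n in('scene','top')}
cv2.imwrite('pics/a.png',cv2.resize(np.vstack([ims['scene']['frame'],ims['top']['frame']]),None,fx=.78,fy=.78))
cv2.imwrite('pics/top.png',cv2.resize(ims['top']['frame'],(800,600)))
cv2.imwrite('pics/scene.png',cv2.resize(ims['scene']['frame'],(800,600)))
for t,z in [('mould',12),('mould_center',77),('mould_face',77),('mould_head',142),('press_board',0),('stop_face',21),('silica_bottle',0),('slip_pot',0),('water_pot',0),('clay_skull',0),('desk_lamp',0),('slip_bottle',161),('masking_tape',161)]:
    o=[]
    for n,im in ims.items():
        r=ctrl.landmark_of(im,t)
        if r:
            uv=r[0]['point'][::-1];print(t,n,np.array(uv),round(r[0]['p'],2),at_z(im,uv,z)); o.append((im,uv))
    if len(o)==2: print('   tri',tri(o))
s=ctrl.state();print({k:s[k] for k in('clock','position','tool_rot','ft_force')})
for im in ims.values(): print(np.array(im['pose']))
E
```

```text
mould scene [286.3 203.1] 0.77 [584.6 -35.1  12. ]
mould top [193.8 246.7] 0.71 [386.  111.2  12. ]
   tri [ 383.3  235.3 -708. ]
mould_center scene [288.1 190.5] 0.97 [580.5 -26.2  77. ]
mould_center top [195.7 248.9] 0.24 [381.8  96.1  77. ]
   tri [ 389.2  206.9 -524.4]
mould_face scene [292.  188.3] 0.69 [584.8 -13.4  77. ]
mould_head scene [286.4 181.4] 0.71 [577.4 -34.9 142. ]
mould_head top [241.6 174.9] 0.96 [578.6 -29.2 142. ]
   tri [577.6 -30.8 137.3]
press_board scene [271.2 220.3] 0.69 [ 581.8 -103.2    0. ]
press_board top [268. 185.] 0.81 [ 570.8 -103.8    0. ]
   tri [ 575.5 -101.4  -14.1]
stop_face scene [246.9 248.9] 0.9 [ 589.5 -222.9   21. ]
stop_face top [312.8 174.6] 0.92 [ 600.3 -234.6   21. ]
   tri [ 596.3 -230.2   48.8]
silica_bottle scene [292.2 286.6] 0.86 [ 754.3 -222.6    0. ]
silica_bottle top [305.8 124.8] 0.95 [ 755.8 -216.9    0. ]
   tri [ 755.4 -219.4   -5. ]
slip_pot scene [269.5 307.3] 0.96 [ 742.3 -308.3    0. ]
slip_pot top [336.3 130.9] 0.69 [ 737.8 -309.     0. ]
   tri [ 740.4 -308.7   -5. ]
water_pot scene [313.7 257.5] 0.78 [ 749.4 -116.  
[... 216 characters left out ...]
1 118.2 -10.5]
slip_bottle scene [144.6 188.3] 0.73 [ 298.9 -304.2  161. ]
slip_bottle top [349.4 282.4] 0.76 [ 305.6 -304.4  161. ]
   tri [ 304.8 -304.3  168.5]
masking_tape scene [127.7 209.8] 0.95 [ 309.7 -378.6  161. ]
masking_tape top [384.5 277.4] 0.67 [ 319.2 -392.3  161. ]
   tri [ 322.6 -383.   186.8]
{'clock': 1.4, 'position': array([ 138.8, -558. ,  231.3]), 'tool_rot': array([ 3.1,  0.4, -0. ]), 'ft_force': array([-0.3,  0.6, -0.1])}
[[   0.8    0.6   -0.3  905. ]
 [   0.6   -0.7    0.3 -533. ]
 [  -0.    -0.5   -0.9 1261.4]
 [   0.     0.     0.     1. ]]
[[   0.    -1.     0.1  418.2]
 [  -1.    -0.    -0.   -64. ]
 [   0.    -0.1   -1.  1181.2]
 [   0.     0.     0.     1. ]]
```

View pics/top.png

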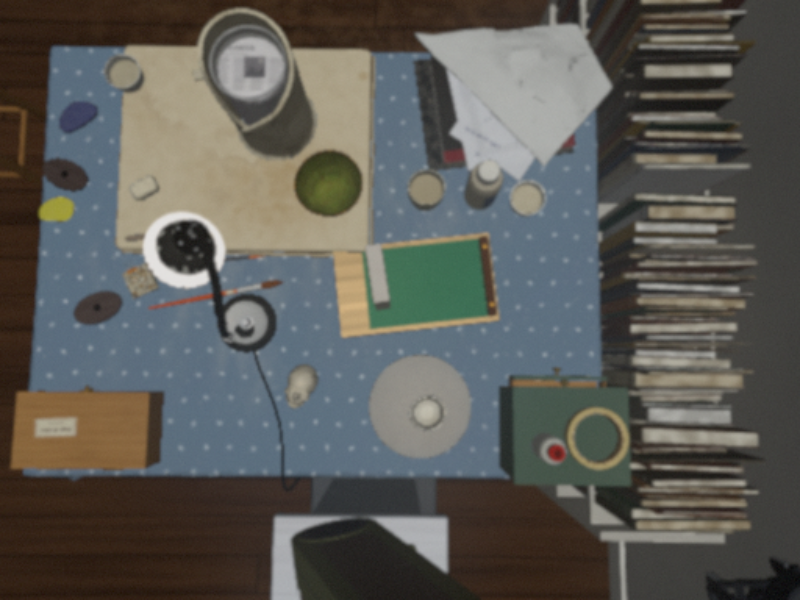

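View pics/scene.png

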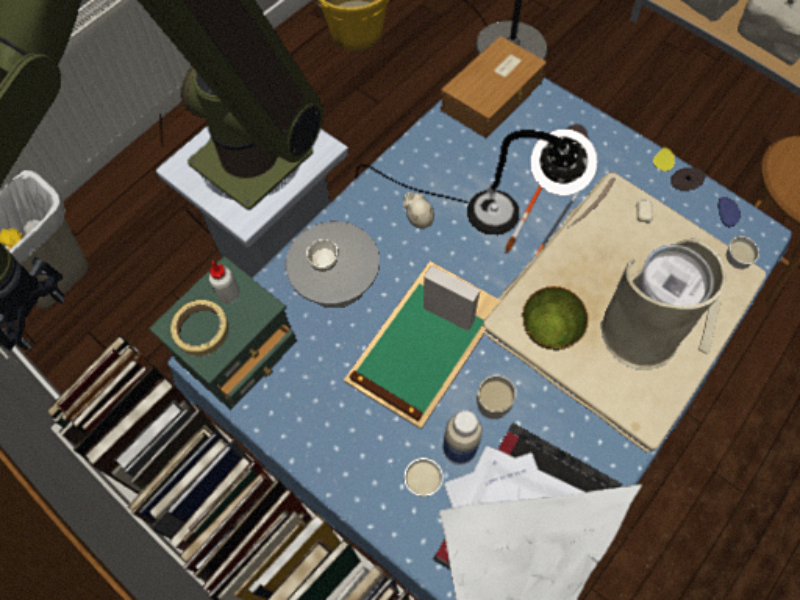

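The scene view shows the mould standing at (450,297) with its plain face toward the felt. The stop is at (383,393) on the -y end of the board, and the lamp is left of the board. I'll fit the poses from the silhouettes next.

```bash
cat >> h.py <<'E'
from scipy.optimize import minimize
def hullmask(im,P,s=4):
    m=np.zeros((384*s,512*s),np.uint8); uv=proj(im,P)
    cv2.fillConvexPoly(m,cv2.convexHull(np.round((uv+.5)*s-.5).astype(np.int32)),255)
    return cv2.resize(m,(512,384),interpolation=cv2.INTER_AREA)/255.
def box(x0,x1,y0,y1,z0,z1,p):
    P=np.array([[x,y,z] for x in(x0,x1) for y in(y0,y1) for z in(z0,z1)],float)
    c,s=np.cos(p[2]),np.sin(p[2]); Q=P.copy(); Q[:,0]=p[0]+c*P[:,0]-s*P[:,1]; Q[:,1]=p[1]+s*P[:,0]+c*P[:,1]; return Q
def fit(obs,dims,p0):
    # obs: (im,mask); dims box in own frame with z absolute
    def cost(q):
        p=[q[0],q[1],q[2]/100]; c=0
        for im,m in obs: c+=np.abs(hullmask(im,box(*dims,p))-m).sum()/m.sum()
        return c
    q=np.array([p0[0],p0[1],p0[2]*100.])
    for st in(10,3):
        r=minimize(cost,q,method='Nelder-Mead',options=dict(initial_simplex=np.vstack([q]+[q+st*e for e in np.eye(3)]),xatol=.05,fatol=1e-4)); q=r.x
    return [q[0],q[1],q[2]/100],r.fun
E
python3 - <<'E'
from h import *
np.set_printoptions(precision=3,suppress=True)
ims={n:ctrl.get_image(n) for n in('scene','top')}
M={}
for t in('mould','press_board'):
  for n,im in ims.items():
    r=ctrl.trace(im,t); print(t,n,r[0]['p'],r[0]['extent'],r[0]['pixels'].sum()); M[t,n]=r[0]['pixels']
for ns in(['scene'],['top'],['scene','top']):
    print(ns,'mould',fit([(ims[n],M['mould',n].astype(float)) for n in ns],(-14,14,-50,50,12,142),(578,-31,-1.5)))
# felt: green pixels inside board; fit the right 3 sides with rect, occlusion by mould: felt union mould
for n,im in ims.items():
    hsv=cv2.cvtColor(im['frame'],cv2.COLOR_BGR2HSV)
    g=(cv2.inRange(hsv,(60,110,30),(90,255,255))>0)
    k,l,st,_=cv2.connectedComponentsWithStats(g.astype(np.uint8)); uv=proj(im,[[575,-120,12]])[0]; 
    i=l[int(uv[1]),int(uv[0])]; print(n,'felt',st[i])
    M['felt',n]=(l==i)
    q,_c=0,0
def hull(n,p):
    a=hullmask(ims[n],box(-95,128,-75,75,12,12,p))
    return a*(~M['mould',n])
def cost(q,ns):
    p=[q[0],q[1],q[2]/100]; c=0
    for n in ns:
        stop=hullmask(ims[n],box(128,144,-75,75,12,30,p))
        a=hull(n,p)*(1-stop); c+=np.abs(a-M['felt',n]).sum()/M['felt',n].sum()
    return c
for ns in(['scene'],['top'],['scene','top']):
    q=np.array([577,-103,-150.])
    for st in(10,3): r=minimize(cost,q,args=(ns,),method='Nelder-Mead',options=dict(initial_simplex=np.vstack([q]+[q+st*e for e in np.eye(3)]),xatol=.05,fatol=1e-4));q=r.x
    print(ns,'felt',q,r.fun)
E
```

```text
mould scene 0.98 [271.2, 170.6, 35.3, 38.0] 928
mould top 0.72 [235.5, 156.0, 12.6, 42.4] 448
press_board scene 0.66 [222.0, 177.2, 99.9, 98.0] 4167
press_board top 0.92 [214.5, 151.7, 105.0, 63.8] 5278
['scene'] mould ([np.float64(581.1451735098975), np.float64(-27.97888758501943), np.float64(-1.4651587401525108)], np.float64(0.11694557133198108))
['top'] mould ([np.float64(578.1099470352516), np.float64(-27.51963488704415), np.float64(-1.412949566195677)], np.float64(0.06488095238095239))
['scene', 'top'] mould ([np.float64(578.8433100927475), np.float64(-27.211451657953774), np.float64(-1.4098168792633903)], np.float64(0.19646207620979428))
scene felt [ 229  182   80   82 2936]
top felt [ 260  155   51   50 1295]
['scene'] felt [ 579.507  -98.202 -144.797] 0.05171357798876349
['top'] felt [ 586.488  -98.308 -153.663] 1.5730561723364491
['scene', 'top'] felt [ 582.289  -97.354 -146.72 ] 1.648113337129997
```

Run:
```python
from h import *
np.set_printoptions(precision=3,suppress=True)
im=ctrl.get_image('top')
M=ctrl.trace(im,'mould')[0]['pixels']; B=ctrl.trace(im,'press_board')[0]['pixels']
hsv=cv2.cvtColor(im['frame'],cv2.COLOR_BGR2HSV); uv=proj(im,[[575,-120,12]])[0].astype(int); print(hsv[uv[1],uv[0]])
f=cv2.inRange(hsv,(60,80,20),(92,255,255)); l=cv2.connectedComponents(f)[1]; F=l==l[uv[1],uv[0]]; print(F.sum())
def cost(q,mode):
    p=[q[0],q[1],q[2]/100]
    stop=hullmask(im,box(128,144,-75,75,12,30,p))
    if mode: a=hullmask(im,box(-95,128,-75,75,12,12,p))*(~M)*(1-stop);T=F
    else: a=np.maximum(hullmask(im,box(-150,150,-85,85,0,12,p)),0)*(~M);T=B&~M
    return np.abs(a-T).sum()/T.sum()
for mode in(0,1):
    q=np.array([577,-103,-145.])
    for st in(10,3): r=minimize(cost,q,args=(mode,),method='Nelder-Mead',options=dict(initial_simplex=np.vstack([q]+[q+st*e for e in np.eye(3)]),xatol=.05,fatol=1e-4));q=r.x
    print(mode,q,r.fun)
import cv2
c=im['frame'][140:225,200:330]; cv2.imwrite('pics/c.png',cv2.resize(c,None,fx=6,fy=6,interpolation=cv2.INTER_CUBIC))
```

```text
[ 74 109 112]
3042
0 [ 578.699  -95.74  -144.728] 0.026553703973492614
1 [ 582.24   -99.434 -146.576] 0.10196668403216183
```

View pics/c.png

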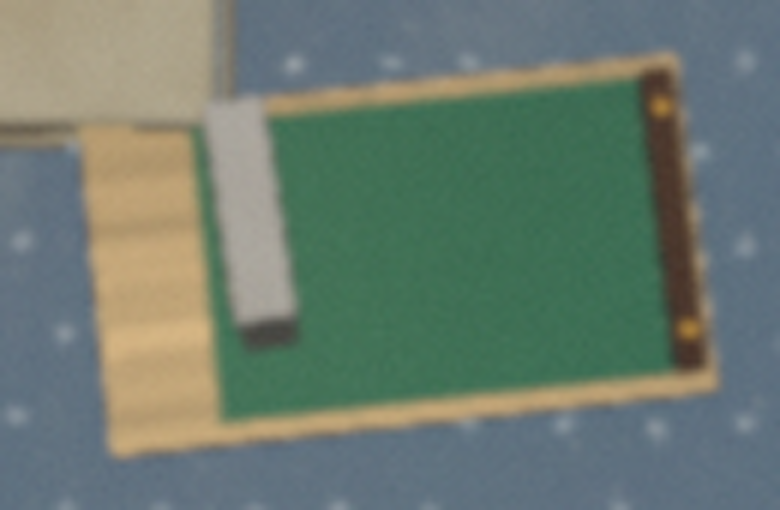

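The crop shows the mould on the felt near the board's left end and the stop at about (680,220). The board fit is centred at (579,-97) with yaw -1.448. The mould fit is (578.5,-27.5) with yaw about -1.42, which puts it at board x=-69, y=+8. Front foot edge at -55 leaves the fallen head about 53 mm short of the stop, which agrees with the 40–75 mm given. Next I'll work out the moves.

```bash
cat >> h.py <<'E'
from scipy.spatial.transform import Rotation as Ro
B=np.array([579,-97.]); YB=-1.448; bx=np.array([np.cos(YB),np.sin(YB)]); by=np.array([-bx[1],bx[0]])
def tool():
    s=ctrl.state(); R=Ro.from_rotvec(s['tool_rot']).as_matrix(); return np.array(s['position']),R,s
def b2w(x,y): return B+x*bx+y*by
E
python3 - <<'E'
from h import *
np.set_printoptions(precision=3,suppress=True)
p,R,s=tool(); print(R); a=np.arctan2(R[1,0],R[0,0]); print('toolx yaw',a, 'turn(deg, +toolz=cw)',[np.degrees(-(t-a)) for t in(YB,YB+np.pi,YB+np.pi/2,YB-np.pi/2)])
prev=p
for t in[(139,-558,341),(450,-300,341),(*b2w(-130,4),341)]:
    print(t,R.T@(np.array(t)-prev)); prev=np.array(t)
E
```

```text
[[ 0.97   0.241 -0.   ]
 [ 0.241 -0.97   0.   ]
 [-0.    -0.    -1.   ]]
toolx yaw 0.2438075313526921 turn(deg, +toolz=cw) [np.float64(96.93343129495595), np.float64(-83.06656870504405), np.float64(6.933431294955953), np.float64(186.93343129495594)]
(139, -558, 341) [   0.211    0.042 -109.69 ]
(450, -300, 341) [ 364.083 -175.295   -0.002]
(np.float64(567.0464461082892), np.float64(32.511051842527955), 341) [ 193.853 -294.422    0.001]
```

step_arm(series=[[[60,0,0,-37,0],[60,0,0,-37,0],[60,0,0,-36,0],[60,0,0,0,-7],[60,0,0,0,-7],[60,0,0,0,-7],[60,0,0,0,-7],[60,0,0,0,-7],[60,0,0,0,-7],[60,0,0,0,-7],[60,0,0,0,-7],[60,0,0,0,-7],[60,0,0,0,-7],[60,0,0,0,-7],[60,0,0,0,-6]]])

```text
clock: 3.1
position: [138.8, -557.9, 341.3]
tool_rot: [-2.075, -2.358, -0.0]
ft_force: [-0.4, 0.2, 0.3]
grip_width: 60.1
grasp_force: 0.0
```

step_arm(series=[[[60,18,28,0,0],[60,18,28,0,0],[60,18,28,0,0],[60,18,28,0,0],[60,18,28,0,0],[60,18,29,0,0],[60,18,29,0,0],[60,18,29,0,0],[60,18,28,0,0],[60,18,28,0,0],[60,19,29,0,0],[60,19,28,0,0]]])

```text
clock: 4.1
position: [451.0, -299.1, 341.4]
tool_rot: [2.082, 2.352, 0.0]
ft_force: [0.4, -0.4, 0.3]
grip_width: 60.0
grasp_force: 0.0
```

step_arm(series=[[[60,31,16,0,0],[60,32,16,0,0],[60,32,16,0,0],[60,32,16,0,0],[60,31,15,0,0],[60,32,15,0,0],[60,32,16,0,0],[60,32,16,0,0],[60,31,16,0,0],[60,31,15,0,0],[60,0,0,0,0],[60,0,0,0,0]]])

```text
clock: 5.1
position: [567.6, 34.1, 341.0]
tool_rot: [-2.078, -2.356, 0.001]
ft_force: [0.8, -0.3, 0.3]
grip_width: 60.0
grasp_force: 0.0
```

step_arm(series=[[[60,0,3,0,0],[60,0,0,32,0],[60,0,0,32,0],[60,0,0,32,0],[60,0,0,32,0],[60,0,0,32,0],[60,0,0,32,0],[60,0,0,33,0],[60,0,0,0,0],[60,0,0,0,0]]])

```text
clock: 5.93
position: [568.7, 31.3, 115.1]
tool_rot: [-2.082, -2.348, 0.005]
ft_force: [0.5, 1.2, 0.3]
grip_width: 60.2
grasp_force: 0.0
```

Run:
```python
from h import *
s=ctrl.get_image('scene');w=ctrl.get_image('wrist')
a=s['frame'][130:290,190:370]; 
cv2.imwrite('pics/d.png',np.hstack([cv2.resize(a,(432,384)),w['frame'][:,76:436]]))
p,R,st=tool();d=p[:2]-B;print(p,d@bx,d@by,st['ft_force'])
```

```text
[571.82828633  31.75598453 118.14113878] -128.6649005278013 8.653346320180246 [-0.43168414 -0.39579793  1.08754502]
```

View pics/d.png

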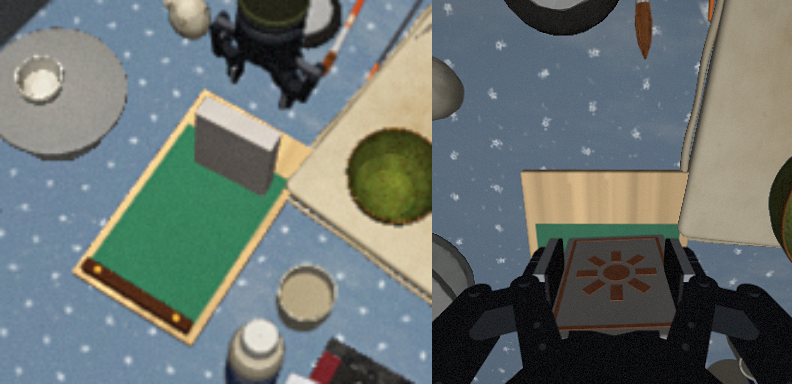

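step_arm(series=[[[60,-8,0,0,0],[60,-8,0,0,0],[60,-4,0,0,0],[60,-4,0,0,0],[60,-4,0,0,0],[60,-4,0,0,0],[60,-4,0,0,0],[60,-4,0,0,0],[60,-4,0,0,0],[60,-4,0,0,0],[60,0,0,0,0]]])

```text
clock: 6.95
position: [576.3, -15.7, 116.2]
tool_rot: [2.083, 2.352, -0.0]
ft_force: [0.1, -0.8, 0.1]
grip_width: 60.1
grasp_force: 0.0
```

Run:
```python
from h import *
p,R,st=tool();d=p[:2]-B;print(p,d@bx,d@by,st['ft_force'])
w=ctrl.get_image('wrist');s=ctrl.get_image('scene');a=s['frame'][130:290,190:370]; 
cv2.imwrite('pics/e.png',np.hstack([cv2.resize(a,(432,384)),w['frame'][:,76:436]]))
```

```text
[576.30806414 -15.73969938 116.21851055] -80.97814029039753 7.281742306015781 [ 0.08159194 -0.80243365  0.05027712]
```

View pics/e.png

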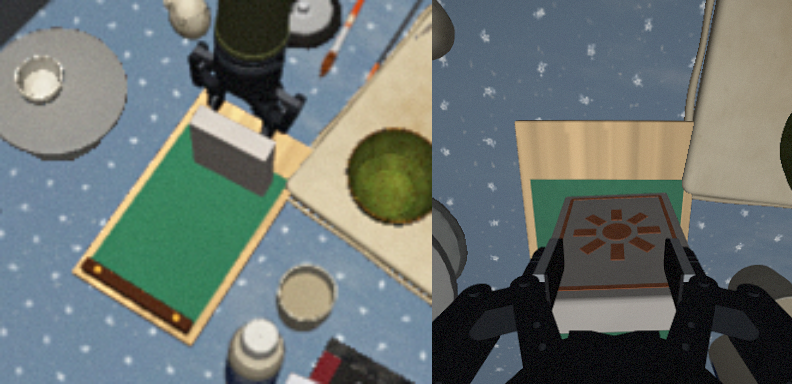

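The fingers touch the mould's back at the top, and it has begun to lean (top edge moved to about (190,115)). I'll continue.

step_arm(series=[[[60,-4,0,0,0],[60,-4,0,0,0],[60,-4,0,0,0],[60,-4,0,0,0],[60,-4,0,0,0],[60,-4,0,0,0],[60,-4,0,0,0],[60,0,0,0,0],[60,0,0,0,0],[60,0,0,0,0],[60,0,0,0,0],[60,0,0,0,0],[60,0,0,0,0]]])

```text
clock: 8.13
position: [579.5, -42.5, 116.3]
tool_rot: [-2.082, -2.353, -0.0]
ft_force: [-0.9, -0.5, 0.2]
grip_width: 60.3
grasp_force: 0.0
```

Run:
```python
from h import *
p,R,st=tool();d=p[:2]-B;print(p,d@bx,d@by,st['ft_force'])
w=ctrl.get_image('wrist');s=ctrl.get_image('scene');a=s['frame'][130:290,190:370]; 
cv2.imwrite('pics/f.png',np.hstack([cv2.resize(a,(432,384)),w['frame'][:,76:436]]))
```

```text
[579.49423263 -42.52925137 116.3231946 ] -54.00004636382219 7.162521557604236 [-0.85718203 -0.49279454  0.17504559]
```

View pics/f.png

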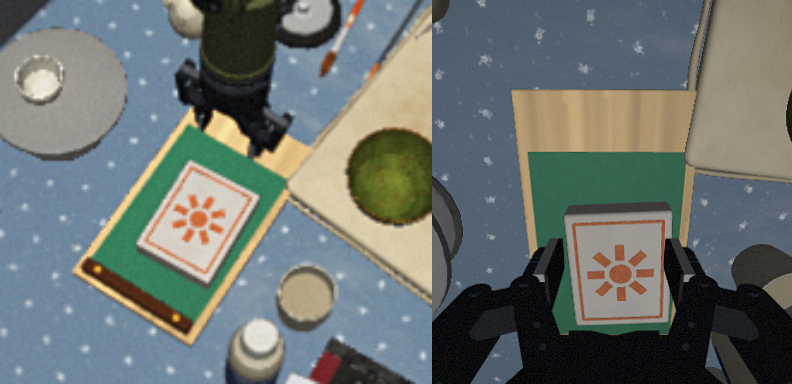

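The mould lies flat with the flower up, and the gap to the stop is visible. I'll back off while measuring its pose.

step_arm(series=[[[60,15,0,0,0],[60,15,0,0,0],[60,15,0,0,0],[60,5,0,0,0],[60,0,0,0,0]]])

```text
clock: 8.65
position: [573.2, 8.0, 116.3]
tool_rot: [-2.08, -2.354, 0.0]
ft_force: [0.3, 0.9, 0.1]
grip_width: 60.1
grasp_force: 0.0
```

```bash
cat > m.py <<'E'
from h import *
np.set_printoptions(precision=3,suppress=True)
p,R,st=tool();d=p[:2]-B;print(p,d@bx,d@by,st['ft_force'],st['clock'])
for n in('scene','top'):
    im=ctrl.get_image(n); r=ctrl.trace(im,'mould')
    if r:
        m=r[0]['pixels'].astype(float); p,c=fit([(im,m)],(-65,65,-50,50,12,40),(587,-105,YB)); d=np.array(p[:2])-B
        print(n,r[0]['p'],m.sum(),'board x,y',d@bx,d@by,'relyaw',p[2]-YB,'cost',c,'head gap',128-(d@bx+65))
E
python3 m.py
```

```text
[573.186   7.979 116.324] -104.9006185625606 7.088432319491348 [0.291 0.879 0.106] 8.65
scene 0.68 1528.0 board x,y 20.23357962299808 14.60574056175061 relyaw 0.03979390451099207 cost 0.06526793963658763 head gap 42.76642037700192
top 0.68 1587.0 board x,y 18.58670297263035 12.908188402289717 relyaw 0.030288618303798476 cost 0.032929315393454166 head gap 44.41329702736965
```

step_arm(series=[[[60,0,6,20,0],[60,0,0,20,0],[60,0,0,20,0],[60,0,0,15,0],[60,0,0,10,0],[60,0,0,7,0],[60,0,0,4,0],[60,0,0,0,0],[60,-10,0,0,0],[60,-10,0,0,0],[60,-10,0,0,0],[60,-5,0,0,0],[60,0,0,0,0]]])

```text
clock: 9.93
position: [584.5, -29.0, 20.9]
tool_rot: [2.084, 2.349, 0.001]
ft_force: [-0.5, -0.8, -0.4]
grip_width: 59.7
grasp_force: 0.0
```

step_arm(series=[[[60,-3,0,0,0],[60,-3,0,0,0],[60,-3,0,0,0],[60,-3,0,0,0],[60,-3,0,0,0],[60,-3,0,0,0],[60,-3,0,0,0],[60,-3,0,0,0],[60,-3,0,0,0],[60,-3,0,0,0]]])

```text
clock: 10.77
position: [587.0, -56.8, 20.3]
tool_rot: [-2.082, -2.352, 0.0]
ft_force: [0.3, 3.4, 0.6]
grip_width: 59.8
grasp_force: 1.7
```

```bash
python3 m.py
```

```text
[587.018 -56.825  20.284] -38.89009380923777 12.878563516550436 [0.254 3.364 0.606] 10.7667
scene 0.97 1559.0 board x,y 35.44477047359167 10.765810228429139 relyaw 0.004988172270063096 cost 0.05840596662013106 head gap 27.55522952640834
top 0.73 894.0 board x,y 36.87433950700635 9.754293269066315 relyaw 0.023965233328967717 cost 0.7893494758082203 head gap 26.12566049299366
```

step_arm(series=[[[60,-3,0,0,0],[60,-3,0,0,0],[60,-3,0,0,0],[60,-3,0,0,0],[60,-3,0,0,0],[60,-3,0,0,0],[60,-2,0,0,0],[60,-2,0,0,0]]])

```text
clock: 11.63
position: [590.0, -79.1, 20.3]
tool_rot: [-2.083, -2.352, 0.0]
ft_force: [-0.1, 3.8, -0.4]
grip_width: 59.7
grasp_force: 1.6
```

step_arm(series=[[[60,-1,0,0,0],[60,-1,0,0,0],[60,0,0,0,0]]])

```text
clock: 11.88
position: [590.2, -81.0, 20.3]
tool_rot: [2.082, 2.352, -0.0]
ft_force: [0.6, 2.6, -0.3]
grip_width: 59.8
grasp_force: 0.9
```

step_arm(series=[[[60,-1,0,0,0],[60,-1,0,0,0],[60,0,0,0,0]]])

```text
clock: 12.13
position: [590.4, -82.8, 20.3]
tool_rot: [2.082, 2.352, -0.0]
ft_force: [-1.3, 2.0, -0.5]
grip_width: 60.0
grasp_force: 1.1
```

step_arm(series=[[[60,-1,0,0,0],[60,0,0,0,0]]])

```text
clock: 12.3
position: [590.5, -83.1, 20.3]
tool_rot: [-2.082, -2.351, -0.001]
ft_force: [-1.1, 4.5, 0.8]
grip_width: 60.3
grasp_force: 2.4
```

step_arm(series=[[[60,-1,0,0,0],[60,0,0,0,0]]])

```text
clock: 12.47
position: [590.6, -83.2, 20.3]
tool_rot: [-2.082, -2.35, -0.003]
ft_force: [0.4, 8.6, 0.2]
grip_width: 60.0
grasp_force: 3.9
```

step_arm(series=[[[60,-1,0,0,0],[60,0,0,0,0]]])

```text
clock: 12.63
position: [590.6, -83.2, 20.3]
tool_rot: [-2.082, -2.349, -0.004]
ft_force: [0.3, 10.8, 1.5]
grip_width: 60.1
grasp_force: 5.3
```

The TCP has stalled at y=-83.2 while the force rises, so the mould is against the stop. I'll give one more press to square it, then back off along tool +x and raise.

step_arm(series=[[[60,-1,0,0,0],[60,-1,0,0,0],[60,0,0,0,0],[60,0,0,0,0]]])

```text
clock: 12.97
position: [590.8, -83.2, 20.3]
tool_rot: [-2.081, -2.347, -0.007]
ft_force: [1.2, 17.9, 2.8]
grip_width: 60.2
grasp_force: 8.2
```

step_arm(series=[[[60,3,0,0,0],[60,3,0,0,0],[60,8,0,0,0],[60,15,0,0,0],[60,20,0,0,0],[60,20,0,0,0],[60,0,0,-30,0],[60,0,0,-30,0],[60,0,0,-30,0],[60,0,0,-30,0],[60,20,0,-20,0],[60,0,0,0,0],[60,0,0,0,0]]])

```text
clock: 14.05
position: [580.8, 1.6, 161.8]
tool_rot: [2.079, 2.352, 0.003]
ft_force: [-0.2, -0.0, 0.4]
grip_width: 59.9
grasp_force: 0.0
```

```bash
python3 m.py
python3 - <<'E'
from h import *
w=ctrl.get_image('wrist');s=ctrl.get_image('scene');a=s['frame'][150:270,210:345]; 
cv2.imwrite('pics/g.png',np.hstack([cv2.resize(a,(432,384)),w['frame'][:,76:436]]))
E
```

```text
[580.843   1.628 161.803] -97.65908275639023 13.910270710760761 [-0.151 -0.014  0.359] 14.05
scene 0.57 1519.0 board x,y 59.95009313336352 11.375311269992116 relyaw 0.0126764515114699 cost 0.09687746066168405 head gap 3.0499068666364906
top 0.63 1606.0 board x,y 61.561639093096744 10.65319951371317 relyaw 1.5938779341473364e-05 cost 0.031140575781993994 head gap 1.438360906903256
```

View pics/g.png

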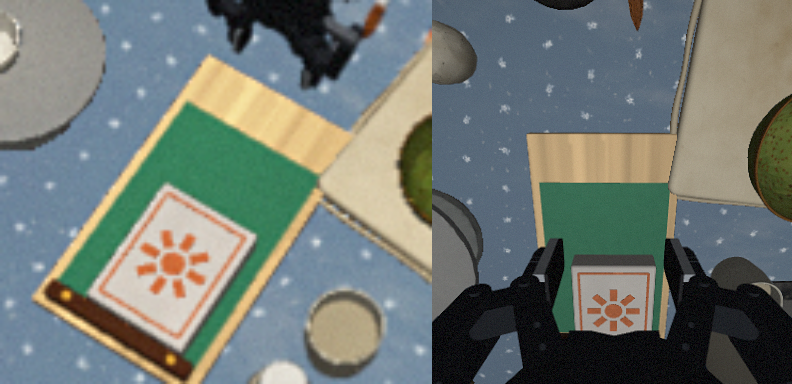

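The mould lies flat and square against the stop with the flower up, and the hand is clear.

```bash
python3 -c "from station import ctrl; print(ctrl.job_done())"
```

```text
the job is handed in; nothing more can be done
None
```

I pushed the mould over onto the felt, flower side up, and slid it until it stalled against the stop. I then backed the hand clear and handed the job in at about 14 s. My last camera fits put the head 1.4–3 mm from the stop and square within about 0.013 rad; the hand-in gave no verdict.

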